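# Clear the chopping board into its scrap tray

## Robot

A 6-joint arm with a two-finger parallel gripper is mounted at the origin on the work surface. World frame = base frame: x ahead of the robot, y to its left, z up, the work surface at z = 0. Lengths are in mm, angles in rad, forces in N, time in s.
With the tool pointing down it reaches from about 375 to 975 mm from the base axis. Payload 3.8 kg.
Tool frame: the origin (TCP) lies on the mounting face of the last link; the fingertips stand 173 mm ahead of it and the grasp point (between the pads) lies 155 mm ahead of it; z points along the fingers, y is the line along which they close (so a half turn about z gives the same grasp; the last joint's range is limited). The gripper opens to 85 mm and grips with 20 to 120 N. Pads are 22 mm wide; open, the fingers measure 114 mm over their backs; the gripper's body (76 mm by 85 mm) begins 54 mm behind the grasp point. The pads swing forward as they close: fully open they stand 13 mm farther back than shut.
Start: joints at [1.302, 0.264, 1.604, -0, 1.274, -0.037], TCP at [155.066, 656.943, 404.68] pointing down, gripper open.
Joint ranges: [-2.63, 2.63], [-0.94, 2.18], [0.31, 2.57], [-1.31, 4.45], [0, 2.66], [-2.55, 2.55]. Speed limits (rad/s): [2.57, 2.57, 3.14, 3.14, 3.14, 3.14].

## Interface

Orientations are given as [roll, pitch, yaw] about the fixed x, y, z axes, in that order (R = Rz(yaw) Ry(pitch) Rx(roll)).
In Python, from plant import env gives the robot as it stands.
- The arm moves only by the shell command python3 -m handwheel 'ROWS'. ROWS is text: rows parted by semicolons, each of 5 numbers parted by spaces: the shift along the tool's x, y, z each as a share of 0.2 m, from -1 to 1, then the turn about the tool's z as a share of 2 pi rad, from -1 to 1, then the closure, from -1 (fully open) to 1 (shut). In form: x y z yaw gripper; .... A call has 1 to 8 rows; each row is the pose to reach, as a shift and turn from the pose commanded when the call began, along the tool's axes at that moment, turning the shorter way round; what a row does not reach only later rows make up. A row lasts 1/10 s, in which the tool goes at most 50 mm and 8.59 degrees, less where a joint would pass 70% of its speed; a pose out of reach is approached as far as the arm can. A call with a number of a shift or a turn outside -1 to 1 is refused whole. A call with a gripper value outside its range is refused whole. The fingers move at their own pace and stop on an object; the grip force is fixed at half the most. Time passes only in rows, so rows that repeat a pose let the fingers close. It gives the time, the measured TCP pose, the force, the opening and the grip force at its end, in the units of the state.
- env.read_state(): the state, without advancing time (a new reading comes with each control period).
- env.capture(name): name is "scene" or "side" or "wrist"; returns a dict with "image" (400x640x3 uint8, red, green, blue), "range_z" (400x640 float32, mm along the optical axis (not along the pixel's ray), 0 where there is no reading), "K" (3x3 intrinsics, pixels), "world_from_camera" (4x4, takes a point from camera to world coordinates); the wrist camera has in their place "hand_eye" (4x4, takes a point from camera to tool coordinates, whose origin is the TCP and whose axes are the flange's). Camera axes: x right, y down, z forward; pixel columns grow to the right and rows downward; lengths in mm; the calibration is good to about 2 mm. The wrist camera is an equidistant fisheye: a pixel r from the principal point sees the ray r / f radians off the axis. A picture is of the moment at which its call begins: read the wrist's pose just before it.
- env.hand_in(): hands the job in; it is judged then, once.
The state is a dict: "time": time; "joint_positions": joint angles; "dq": joint speeds; "effort": joint torques, N m; "ee_pos": TCP position; "ee_rot": TCP orientation; "contact_force": force on the tool from outside, world axes, zero at the start; "torque": the same for the moment, N m; "opening": opening from 0.0 (shut) to 1.0 (fully open); "finger_force": force on a finger pad.
Only numpy, scipy, OpenCV 4.12 (cv2) and the standard library are available. Lean on these libraries where they do the work, as an engineer would, in place of code of your own. Each camera call takes 0.05 s, during which the arm holds its last target. There are 200 camera calls.

## Task

Clear the chopping board: pull the scrap tray under it fully out by its orange handle, push the coconut shell and the melon rind off the edge of the board into the tray without picking them up, then slide the tray fully shut with both scraps in it. Leave the small blue bowl standing where it is on the board, and do not disturb the mug, the pepper mill or the oil bottle on the counter.

Things in the scene. Friction and masses are not known exactly. Their poses are not given: they have to be found in the camera images.
- station: Chopping station, fixed to the counter: a light wooden board 350 (its x) x 260 (its y) x 22 mm whose flat top is 140 mm above the counter, carried on a side panel at each x end (12 mm thick). Origin: on the counter under the board's centre. The board's edges lie at y = +-130 mm. The scrap tray slides out from beneath the y = +130 mm edge, along the station's +y.
- tray (a joint): How far the grey scrap tray under the board is pulled out, m: 0 = fully shut (front level with the board's y = +130 mm edge), 0.18 = fully out against its stop. Slides with about 3 N of friction and stays where it is left. Starts shut or a little open.
- tray_grip (a point): Middle of the tray's orange handle: a round bar 12 mm thick and 130 mm long parallel to the station's x, its axis 55 mm out from the tray's front face and 100 mm above the counter; a 49 mm wide gap between bar and front face is open from above and below (two arms at the bar's ends, at x = +-65 mm, join it to the front). Axes parallel to the station's; it moves with the tray.
- tray_floor (a point): Centre of the scrap tray's inner floor, 13 mm above the counter, axes parallel to the station's; moves with the tray. Inside the tray measures 308 mm (x) x 230 mm (y); its side and back walls rise 71 mm and its front wall (at +y) 95 mm above this floor. The board's underside is 105 mm above this floor. Walls 5 mm.
- coconut: Scrap: half a coconut shell, a brown dome with a white rim, 88 mm in diameter and 42 mm high, cut face down on the board. Origin at mid-height on its axis (z up).
- rind: Scrap: a chunk of melon rind, green striped and arched on top, pale on the sides, flat underneath: 100 mm long (its y) x 70 mm wide (its x), 35 mm high in the middle and about 18 mm at its ends. Origin in its middle, 17 mm above its flat underside.
- bowl: Small blue ceramic bowl, 70 mm across the rim and 40 mm high, standing on the board; to be left alone. Origin: centre of its underside, z up. Coconut, rind and bowl stand side by side along the board's x, about 97 mm apart, in any order.
- mug: White mug, 80 mm across, 95 mm high, standing on the counter; to be left alone. Origin: centre of its underside.
- mill: Dark wooden pepper mill, 58 mm across, 160 mm high, standing on the counter; to be left alone. Origin: centre of its underside.
- oil: Green glass oil bottle, 64 mm across, 200 mm high, standing on the counter; to be left alone. Origin: centre of its underside.

How it is judged:
By the outcome, as a careful person would: the job done as asked, in the order asked, and still so for the second after the job is handed in, with the robot touching nothing.
It also fails if it takes over 69 s, if anything falls off the work surface, if the arm or the gripper's body presses on something with over 40 N, if the wrist force passes 120 N, or if a joint passes its speed limit or range.

## Working session

There is one attempt and no reset: what is moved stays moved. The work goes in short steps, Python scripts to look and compute and a shell command to move; the robot and the scene stay as the last step left them, time stands still between calls to the robot, and variables do not carry over. Pictures are saved under pics/ and viewed, at most 10 in all, crops included, and the job is handed in when it is done.

```bash
mkdir -p pics; ls
python3 - <<'E'
from plant import env
import cv2,numpy as np
s=env.read_state();print({k:np.round(v,3).tolist() for k,v in s.items()})
for n in("scene","side"):
    c=env.capture(n);cv2.imwrite(f"pics/{n}0.png",c["image"][:,:,::-1]);np.savez(f"pics/{n}0.npz",**c)
    print(n,c["K"].round(1).tolist(),c["world_from_camera"].round(3).tolist())
E
```

```text
pics
{'time': 0.0, 'joint_positions': [1.302, 0.265, 1.605, -0.0, 1.274, -0.037], 'dq': [-0.002, 0.001, -0.001, 0.001, -0.0, 0.001], 'effort': [-0.003, -51.51, -36.732, -0.0, 0.013, 0.0], 'ee_pos': [155.009, 656.6, 403.324], 'ee_rot': [-3.139, -0.0, 2.91], 'contact_force': [0.933, 0.377, 0.02], 'torque': [-0.04, -0.004, -0.022], 'finger_force': 0.0, 'opening': 1.002}
scene [[406.3, 0.0, 322.9], [0.0, 406.3, 195.8], [0.0, 0.0, 1.0]] [[-0.023, 0.921, -0.388, 1097.582], [1.0, 0.019, -0.015, -4.054], [-0.007, -0.388, -0.922, 1427.439], [0.0, 0.0, 0.0, 1.0]]
side [[458.7, 0.0, 313.9], [0.0, 458.7, 199.3], [0.0, 0.0, 1.0]] [[0.612, 0.751, -0.249, 860.678], [0.791, -0.582, 0.189, -292.487], [-0.003, -0.312, -0.95, 1395.114], [0.0, 0.0, 0.0, 1.0]]
```

View pics/scene0.png

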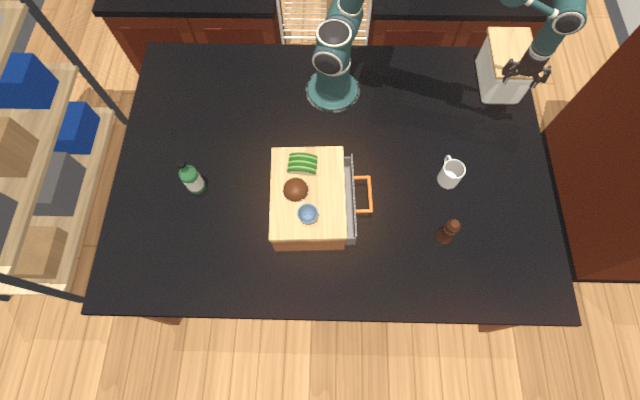

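View pics/side0.png

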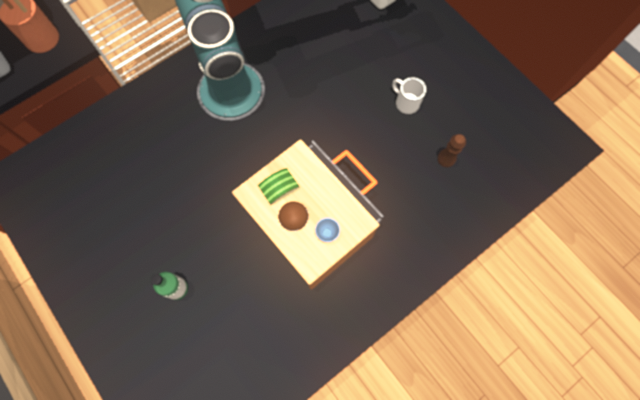

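The scene view shows the board at about (308,197). From near to far along it are the rind (302,163), the coconut (295,189) and the bowl (308,214). The tray is slightly open towards world +y, with its orange handle at (365,195). The mug is at (451,174), the mill at (448,231) and the oil bottle at (192,180). Next I'll measure these.

```bash
cat > h.py <<'E'
import numpy as np,cv2
def pts(c,z=None):
    K=c["K"];T=c["world_from_camera"];v,u=np.mgrid[:400,:640]
    d=np.stack([(u-K[0,2])/K[0,0],(v-K[1,2])/K[1,1],np.ones(u.shape)],-1)
    w=d@T[:3,:3].T
    s=c["range_z"][...,None] if z is None else (z-T[2,3])/w[...,2:]
    return w*s+T[:3,3]
def hsv(c): return cv2.cvtColor(c["image"],cv2.COLOR_RGB2HSV)
def big(m):
    n,l,s,_=cv2.connectedComponentsWithStats(m.astype(np.uint8));return l==1+s[1:,4].argmax()
def scene(c):
    P=pts(c);H=hsv(c);h,s,v=H[...,0],H[...,1],H[...,2]
    near=(P[...,0]>200)&(P[...,0]<900)&(abs(P[...,1])<600)&(P[...,2]<260)
    B={}
    top=big(near&(abs(P[...,2]-140)<8)&(h>8)&(h<30)&(v>120))
    B["top"]=top
    B["orange"]=big(near&(h<16)&(s>170)&(v>130)&(P[...,2]>60)&(P[...,2]<125)&(P[...,1]>100))
    on=near&(P[...,2]>120)&(P[...,1]<160)
    B["bowl"]=big(on&(h>95)&(h<125)&(s>80))
    B["rind"]=big(near&(abs(P[...,1])<190)&(h>35)&(h<85)&(s>70)&(P[...,2]>10))
    B["coco"]=big(near&(abs(P[...,1])<190)&(h<16)&(s>80)&(v<125)&(P[...,2]>145))
    return P,B
E
python3 - <<'E'
from h import *
for n in("scene","side"):
    c=dict(np.load(f"pics/{n}0.npz"));P,B=scene(c)
    for k,m in B.items():
        p=P[m];print(n,k,m.sum(),p.mean(0).round(),"min",np.percentile(p,2,0).round(),"max",np.percentile(p,98,0).round())
        if k in("top","orange"):
            z={"top":140,"orange":100}[k]
            q=pts(c,z)[m][:,:2]
            if k=="orange": q=q[q[:,1]>np.percentile(q[:,1],98)-14]
            print("  rect",cv2.minAreaRect(cv2.convexHull(q.astype(np.float32))))
        if k in("bowl","coco"): 
            q=pts(c,{"bowl":180,"coco":150}[k])[m][:,:2];print("  circ",cv2.minEnclosingCircle(q.astype(np.float32)))
        if k=="rind": print("  rect",cv2.minAreaRect(p[p[:,2]>145][:,:2].astype(np.float32)))
    for nm,(u,v) in ({"mug":(451,174),"mill":(452,226),"oil":(190,174)} if n=="scene" else {}).items(): print(nm,P[v,u].round())
E
```

```text
Traceback (most recent call last):
  File "h.py", line 17, in scene
    B["orange"]=big(near&(h<16)&(s>170)&(v>130)&(P[...,2]>60)&(P[...,2]<125)&(P[...,1]>100))
                ~~~^^^^^^^^^^^^^^^^^^^^^^^^^^^^^^^^^^^^^^^^^^^^^^^^^^^^^^^^^^^^^^^^^^^^^^^^^
  File "h.py", line 10, in big
    n,l,s,_=cv2.connectedComponentsWithStats(m.astype(np.uint8));return l==1+s[1:,4].argmax()
                                                                             ~~~~~~~~~~~~~~^^
ValueError: attempt to get argmax of an empty sequence
```

```bash
sed -i 's/(h<16)&(s>170)&(v>130)&(P\[...,2\]>60)&(P\[...,2\]<125)&(P\[...,1\]>100)/(h<15)\&(s>150)\&(v>110)\&(P[...,1]>60)/; s/return l==1+/return l==-1 if n==1 else l==1+/' h.py; sed -i 's/return l==-1 if n==1 else l==1+\(.*\)$/return (l==-1) if n==1 else (l==1+\1)/' h.py
cat > m.py <<'E'
from h import *
def run(n,c):
    P,B=scene(c)
    for k,m in B.items():
        if not m.any(): print(n,k,"none");continue
        p=P[m];print(n,k,m.sum(),p.mean(0).round(),"min",np.percentile(p,2,0).round(),"max",np.percentile(p,98,0).round())
        if k in("top","orange"):
            q=pts(c,{"top":140,"orange":100}[k])[m][:,:2]
            print("  rect",cv2.minAreaRect(cv2.convexHull(q.astype(np.float32))))
        if k in("bowl","coco"):
            q=pts(c,{"bowl":180,"coco":150}[k])[m][:,:2];print("  circ",cv2.minEnclosingCircle(q.astype(np.float32)))
        if k=="rind": print("  rect",cv2.minAreaRect(p[:,:2].astype(np.float32)))
E
python3 - <<'E'
from m import *
for n in("scene","side"):
    c=dict(np.load(f"pics/{n}0.npz"));run(n,c)
    P=pts(c);H=hsv(c)
    if n=="scene":
        for nm,(u,v) in {"mug":(451,174),"mill":(452,226),"oil":(190,174),"handle":(371,195),"board":(330,195)}.items(): print(nm,P[v,u].round(),H[v,u])
E
```

```text
scene top 5572 [554. -76. 140.] min [ 368. -207.  134.] max [707.  44. 146.]
  rect ((537.5640869140625, -81.81126403808594), (352.3050537109375, 259.2915954589844), 2.6168978214263916)
scene orange 49 [514. 127. 103.] min [465.  92.  95.] max [587. 137. 109.]
  rect ((520.3264770507812, 128.29568481445312), (126.88651275634766, 41.1913948059082), 19.04351043701172)
scene bowl none
scene rind 499 [ 443. -100.  170.] min [ 409. -148.  156.] max [477. -55. 179.]
  rect ((442.1109313964844, -101.65966796875), (96.7148208618164, 71.24337768554688), 85.4606704711914)
scene coco none
mug [399. 466.   9.] [  0   0 255]
mill [661. 402. 154.] [ 11 132 129]
oil [ 480. -497.  136.] [ 62  80 165]
handle [491. 155.   3.] [ 14 155 231]
board [551.  -1. 136.] [ 22  67 255]
side top 8230 [549. -83. 140.] min [ 368. -208.  135.] max [705.  40. 145.]
  rect ((536.0331420898438, -82.11082458496094), (350.0742492675781, 259.71142578125), 2.579338788986206)
side orange 103 [515. 136.  63.] min [436.  97.  -5.] max [587. 167. 108.]
  rect ((525.924560546875, 113.52777099609375), (121.41361999511719, 45.79721450805664), 3.4786603450775146)
side bowl none
side rind 727 [ 442. -104.  170.] min [ 409. -148.  159.] max [474. -58. 178.]
  rect ((441.17437744140625, -102.39494323730469), (95.26873779296875, 68.1497802734375), 84.53082275390625)
side coco none
```

```bash
sed -i 's/(h<15)&(s>150)&(v>110)&(P\[...,1\]>60)/(h<17)\&(s>140)\&(v>110)\&(P[...,1]>60)/' h.py
python3 - <<'E'
from m import *
a=.0455;R=np.array([[np.cos(a),-np.sin(a)],[np.sin(a),np.cos(a)]])
for n in("scene","side"):
    c=dict(np.load(f"pics/{n}0.npz"));P=pts(c);H=hsv(c)
    loc=lambda z:(pts(c,z)[...,:2]-[537,-82])@R
    # colours under known pixels
    for u,v in ([(295,189),(308,214),(305,219)] if n=="scene" else [(293,215),(327,231)]): print(n,u,v,H[v,u],P[v,u].round())
    L=loc(100);h,s,v=H[...,0],H[...,1],H[...,2]
    m=(h<17)&(s>140)&(v>110)&(L[...,1]>150)&(L[...,1]<330)&(abs(L[...,0])<90)
    q=L[m];print("handle",m.sum(),np.percentile(q,1,0).round(),np.percentile(q,99,0).round())
    b=q[q[:,1]>np.percentile(q[:,1],99)-12];print(" bar y",b[:,1].min().round(),b[:,1].max().round(),"x",b[:,0].min().round(),b[:,0].max().round())
    L=loc(150)
    on=(abs(L[...,0])<170)&(abs(L[...,1])<125)
    z=pts(c)[...,2]
    for lo,hi,zz in((151,200,150),):
        m=(on&(z>lo)).astype(np.uint8);k,l,st,ce=cv2.connectedComponentsWithStats(m)
        for i in range(1,k):
            if st[i,4]>80:
                mm=l==i;p=(P[mm][:,:2]-[537,-82])@R
                print(" blob",st[i,4],ce[i].round(),np.median(H[mm],0),"loc",np.percentile(p,2,0).round(),np.percentile(p,98,0).round(),"z",np.percentile(P[mm][:,2],[5,98]).round())
E
```

```text
scene 295 189 [ 13 106 194] [ 550. -119.  179.]
scene 308 214 [102  54 220] [625. -74. 144.]
scene 305 219 [103  53 191] [644. -83. 145.]
handle 164 [-73. 170.] [ 70. 229.]
 bar y 217.0 229.0 x -73.0 70.0
 blob 578 [302. 163.] [ 46. 106. 176.] loc [-132.  -65.] [-59.  31.] z [156. 179.]
 blob 451 [295. 188.] [ 13. 137. 157.] loc [-36. -77.] [38. -2.] z [155. 184.]
 blob 248 [307. 212.] [104.  45. 183.] loc [ 64. -30.] [128.  32.] z [152. 183.]
side 293 215 [ 12 139 194] [ 543. -125.  181.]
side 327 231 [100  63 245] [630. -72. 146.]
handle 284 [-76. 172.] [ 72. 232.]
 bar y 221.0 232.0 x -75.0 70.0
 blob 882 [277. 185.] [ 46. 125. 192.] loc [-133.  -66.] [-59.  31.] z [157. 179.]
 blob 699 [292. 215.] [ 12. 151. 160.] loc [-38. -81.] [37. -4.] z [156. 184.]
 blob 358 [327. 229.] [107.  55. 195.] loc [ 64. -30.] [128.  33.] z [153. 183.]
```

Estimates in the station frame, with its origin at world (537,-82) and yaw +0.0455:
- **Handle bar:** y≈224, so the tray is about 39 mm open.
- **Rind:** (-96,-18).
- **Coconut:** (0,-40).
- **Bowl:** (96,1).

Plan: turn the tool so its x points along station +y and its y along station +x. With the fingers half open, I can then hook the handle and push each scrap with two contact points.

```bash
cat > st.py <<'E'
from plant import env
import numpy as np
a=.0455;R=np.array([[np.cos(a),-np.sin(a)],[np.sin(a),np.cos(a)]])
s=env.read_state();p=np.array(s["ee_pos"])
print("t",round(s["time"],2),"loc",((p[:2]-[537,-82])@R).round(1),"tipz",round(p[2]-173,1),"rot",np.round(s["ee_rot"],3),"yawerr_share",round((s["ee_rot"][2]-1.6163)/6.2832,4),"F",np.round(s["contact_force"],1),"op",round(s["opening"],2))
E
python3 -m handwheel '-1 -1 0 0.206 0.1; -1 -1 0 0.206 0.1; -1 -1 0 0.206 0.1; -1 -1 0 0.206 0.1; -1 -1 0 0.206 0.1; -1 -1 0 0.206 0.1; -1 -1 0 0.206 0.1; -1 -1 0 0.206 0.1'; python3 st.py
```

```text
time: 0.9
ee_pos: [304.4, 414.9, 404.3]
ee_rot: [-3.141, 0.0, 1.701]
contact_force: [0.1, 0.1, -0.4]
opening: 0.452
finger_force: 0.0
t 0.9 loc [-209.8  507. ] tipz 231.3 rot [-3.141  0.     1.701] yawerr_share 0.0135 F [ 0.1  0.1 -0.4] op 0.45
```

```bash
python3 -m handwheel '-0.8 0.9 0 0.0135 0.1; -0.8 0.9 0 0.0135 0.1; -0.8 0.9 0 0.0135 0.1; -0.8 0.9 0 0.0135 0.1; -0.8 0.9 0 0.0135 0.1; -0.8 0.9 0 0.0135 0.1; -0.8 0.9 0 0.0135 0.1; -0.8 0.9 0 0.0135 0.1' >/dev/null; python3 st.py
```

```text
t 1.7 loc [-16.9 366.3] tipz 231.2 rot [-3.14   0.     1.625] yawerr_share 0.0014 F [-1.3 -0.4  0.1] op 0.45
```

```bash
python3 -m handwheel '-0.87 0.085 0 0.0015 0.1; -0.87 0.085 0 0.0015 0.1; -0.87 0.085 0 0.0015 0.1; -0.87 0.085 0 0.0015 0.1; -0.87 0.085 0 0.0015 0.1; -0.87 0.085 0.3 0.0015 0.1; -0.87 0.085 0.3 0.0015 0.1; -0.87 0.085 0.3 0.0015 0.1' >/dev/null; python3 st.py
python3 - <<'E'
from plant import env
import cv2
a=env.capture("side")["image"][100:260,230:430,::-1];b=env.capture("wrist")["image"][:,:,::-1]
cv2.imwrite("pics/j1.png",cv2.hconcat([cv2.resize(a,(400,320)),cv2.resize(b,(400,320))]))
E
```

```text
t 2.5 loc [  0.4 193.4] tipz 168.9 rot [-3.135  0.     1.618] yawerr_share 0.0002 F [-0.5  1.1 -0.3] op 0.45
```

View pics/j1.png

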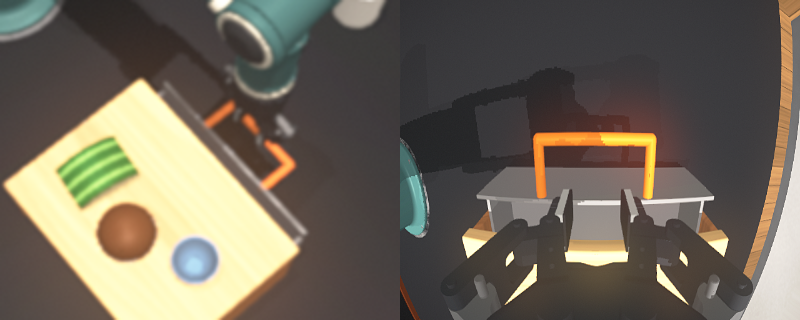

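The left half (side camera) shows the gripper over the handle gap. The right half (wrist camera) shows the fingers at (563,215) and (630,215), between the handle arms at x≈541 and 650. Next I'll descend into the gap.

```bash
python3 -m handwheel '0 0 0.1 0 0.1; 0 0 0.2 0 0.1; 0 0 0.3 0 0.1; 0 0 0.43 0 0.1; 0 0 0.43 0 0.1' >/dev/null; python3 st.py; python3 -m handwheel '0.06 0 0 0 0.1; 0.12 0 0 0 0.1; 0.16 0 0 0 0.1; 0.22 0 0 0 0.1; 0.28 0 0 0 0.1; 0.34 0 0 0 0.1; 0.40 0 0 0 0.1; 0.40 0 0 0 0.1' ; python3 st.py
```

```text
t 3.1 loc [  1.5 192.6] tipz 84.2 rot [-3.138  0.     1.616] yawerr_share 0.0 F [-0.2 -1.2 -0.1] op 0.45
time: 3.9
ee_pos: [526.9, 191.9, 258.8]
ee_rot: [3.141, -0.002, 1.617]
contact_force: [-0.7, -0.6, -0.9]
opening: 0.448
finger_force: 0.0
t 3.9 loc [  2.4 274. ] tipz 85.8 rot [ 3.141e+00 -2.000e-03  1.617e+00] yawerr_share 0.0001 F [-0.7 -0.6 -0.9] op 0.45
```

```bash
python3 -m handwheel '0.08 0 0 0 0.1; 0.16 0 0 0 0.1; 0.24 0 0 0 0.1; 0.30 0 0 0 0.1; 0.33 0 0 0 0.1; 0.345 0 0 0 0.1; 0.36 0 0 0 0.1; 0.36 0 0 0 0.1' >/dev/null; python3 st.py
python3 - <<'E'
from m import *
from plant import env
c=env.capture("side");a=.0455;R=np.array([[np.cos(a),-np.sin(a)],[np.sin(a),np.cos(a)]])
L=(pts(c,100)[...,:2]-[537,-82])@R;H=hsv(c);h,s,v=H[...,0],H[...,1],H[...,2]
m=(h<17)&(s>140)&(v>110)&(L[...,1]>150)&(L[...,1]<430)&(abs(L[...,0])<90)
print(np.percentile(L[m],[1,99],axis=0).round())
E
```

```text
t 4.7 loc [  2.3 344.4] tipz 85.5 rot [-3.141e+00 -1.000e-03  1.615e+00] yawerr_share -0.0001 F [-0.2 -0.6 -0.3] op 0.45
[[-75. 313.]
 [ 72. 372.]]
```

```bash
python3 -m handwheel '0.02 0 0 0 0.1; 0.03 0 0 0 0.1; 0.03 0 0 0 0.1' >/dev/null; python3 st.py;  python3 -m handwheel '0.015 0 0 0 0.1; 0.03 0 0 0 0.1; 0.03 0 0 0 0.1' >/dev/null; python3 st.py
```

```text
t 5.05 loc [  2.5 349.4] tipz 85.7 rot [-3.141e+00  2.000e-03  1.616e+00] yawerr_share -0.0001 F [ 0.8 -5.5  1.2] op 0.45
t 5.35 loc [  2.7 351.5] tipz 85.6 rot [-3.14   0.012  1.618] yawerr_share 0.0002 F [  1.1 -24.3   6.4] op 0.45
```

At the stop: 24 N on the tool. I'll back off, lift, and travel to behind the rind.

```bash
python3 -m handwheel '-0.12 0 0 0 0.1; -0.12 0 0 0 0.1; -0.12 0 -0.3 0 0.1; -0.12 0 -0.5 0 0.1; -0.12 0 -0.75 0 0.1; -0.12 0 -0.75 0 0.1; -0.4 -0.2 -0.75 0 0.1; -0.6 -0.4 -0.75 0 0.1' >/dev/null; python3 st.py;  python3 -m handwheel '-0.2 -0.1 0 0 0.1; -0.4 -0.2 0 0 0.1; -0.6 -0.2 0 0 0.1; -0.8 -0.2 0 0 0.1; -1 -0.2 0 0 0.1; -1 -0.2 0 0 0.1; -1 -0.2 0 0 0.1' >/dev/null; python3 st.py
```

```text
t 6.15 loc [-60.4 255. ] tipz 235.8 rot [ 3.140e+00 -1.000e-03  1.617e+00] yawerr_share 0.0001 F [ 0.7 -0.8  0.1] op 0.45
t 6.85 loc [-100.6   54.4] tipz 235.5 rot [ 3.141e+00 -1.000e-03  1.613e+00] yawerr_share -0.0005 F [ 0.5  0.5 -0.3] op 0.45
```

```bash
python3 -m handwheel '-0.25 0.02 0 0 0.1; -0.5 0.02 0 0 0.1; -0.77 0.02 0 0 0.1; -0.77 0.02 0 0 0.1; -0.77 0.02 0.1 0 0.1; -0.77 0.02 0.2 0 0.1; -0.77 0.02 0.3 0 0.1; -0.77 0.02 0.3 0 0.1' >/dev/null; python3 st.py
python3 - <<'E'
from plant import env
import cv2
a=env.capture("scene")["image"][110:260,240:440,::-1];b=env.capture("wrist")["image"][:,:,::-1]
cv2.imwrite("pics/j2.png",cv2.hconcat([cv2.resize(a,(400,320)),cv2.resize(b,(400,320))]))
E
```

```text
t 7.65 loc [-97.4 -96.8] tipz 172.4 rot [-3.136 -0.004  1.617] yawerr_share 0.0002 F [-0.9 -0.8 -1. ] op 0.45
```

View pics/j2.png

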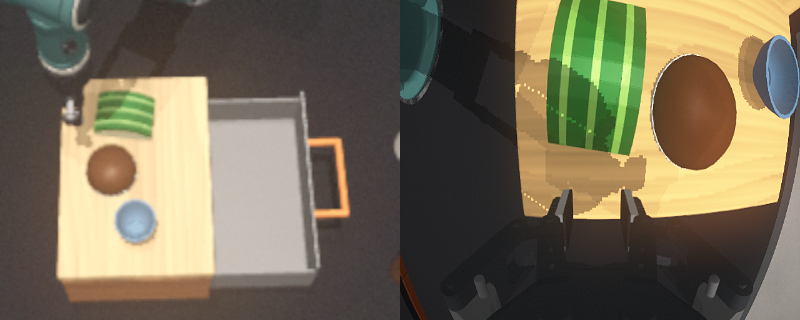

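The tray is fully out. In the wrist view the fingers at (563,215) and (630,215) are centred behind the rind's near end at (590,150). The coconut and bowl are to the right. Next I'll lower to just above the board.

```bash
python3 -m handwheel '0 0 0.06 0 0.1; 0 0 0.12 0 0.1; 0 0 0.13 0 0.1; 0 0 0.13 0 0.1' >/dev/null; python3 st.py; python3 -m handwheel '0 0 0.01 0 0.1; 0 0 0.02 0 0.1; 0 0 0.02 0 0.1' >/dev/null; python3 st.py
```

```text
t 8.15 loc [-97.1 -99.1] tipz 148.9 rot [-3.140e+00 -1.000e-03  1.615e+00] yawerr_share -0.0001 F [-0.7  0.2 -0.4] op 0.45
t 8.45 loc [-96.8 -99.4] tipz 145.7 rot [3.142 0.    1.615] yawerr_share -0.0002 F [-0.7  0.2 -0.6] op 0.45
```

```bash
python3 -m handwheel '0.05 0 0 0 0.1; 0.1 0 0 0 0.1; 0.15 0 0 0 0.1; 0.2 0 0 0 0.1; 0.25 0 0 0 0.1; 0.3 0 0 0 0.1; 0.35 0 0 0 0.1; 0.4 0 0 0 0.1' >/dev/null; python3 st.py; python3 -m handwheel '0.05 0 0 0 0.1; 0.1 0 0 0 0.1; 0.15 0 0 0 0.1; 0.2 0 0 0 0.1; 0.25 0 0 0 0.1; 0.3 0 0 0 0.1; 0.3 0 0 0 0.1' >/dev/null; python3 st.py
python3 - <<'E'
from plant import env
import cv2
a=env.capture("scene")["image"][110:260,240:440,::-1];b=env.capture("wrist")["image"][:,:,::-1]
cv2.imwrite("pics/j3.png",cv2.hconcat([cv2.resize(a,(400,320)),cv2.resize(b,(400,320))]))
E
```

```text
t 9.25 loc [-96.7 -18.4] tipz 145.8 rot [3.141 0.    1.616] yawerr_share -0.0001 F [ 0.6 -1.2  0.7] op 0.46
t 9.95 loc [-96.9  42. ] tipz 145.4 rot [-3.141e+00 -1.000e-03  1.617e+00] yawerr_share 0.0001 F [-0.2 -0.2 -1.4] op 0.45
```

View pics/j3.png

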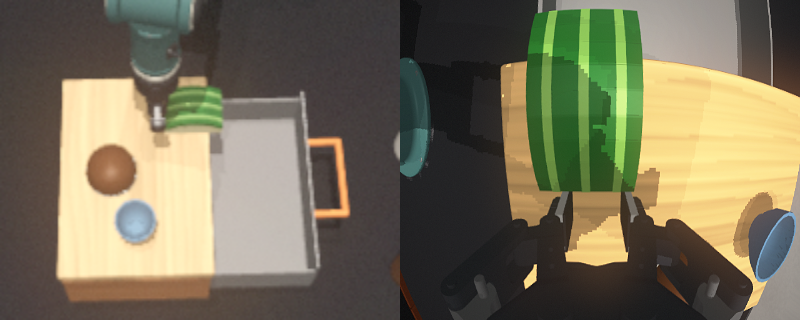

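The rind is square on the fingers and about 20 mm past the edge, at (195,110) in the left view. I'll keep pushing.

```bash
python3 -m handwheel '0.06 0 0 0 0.1; 0.12 0 0 0 0.1; 0.18 0 0 0 0.1; 0.24 0 0 0 0.1; 0.3 0 0 0 0.1; 0.36 0 0 0 0.1; 0.43 0 0 0 0.1; 0.43 0 0 0 0.1' >/dev/null; python3 st.py; python3 -m handwheel '0 0 -0.2 0 0.1; 0 0 -0.4 0 0.1; -0.2 0 -0.45 0 0.1; -0.4 0.2 -0.45 0 0.1; -0.6 0.4 -0.45 0 0.1; -0.8 0.4 -0.45 0 0.1; -1 0.48 -0.45 0 0.1; -1 0.48 -0.45 0 0.1' >/dev/null; python3 st.py
python3 - <<'E'
from plant import env
import cv2
a=env.capture("scene")["image"][110:260,240:440,::-1];b=env.capture("wrist")["image"][:,:,::-1]
cv2.imwrite("pics/j4.png",cv2.hconcat([cv2.resize(a,(400,320)),cv2.resize(b,(400,320))]))
E
```

```text
t 10.85 loc [-96.8 128.3] tipz 145.6 rot [-3.141e+00 -1.000e-03  1.618e+00] yawerr_share 0.0002 F [ 0.3  0.3 -0.8] op 0.46
t 11.65 loc [  0.5 -77.8] tipz 235.3 rot [3.141e+00 2.000e-03 1.611e+00] yawerr_share -0.0008 F [-0.1  0.1  0.1] op 0.45
```

View pics/j4.png

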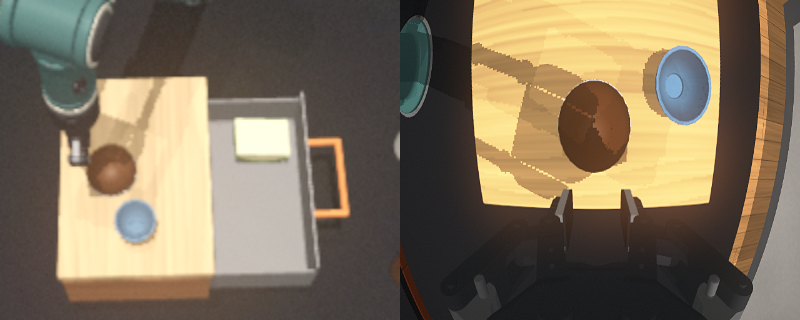

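The rind lies flipped in the tray at (262,140) in the left view. The coconut is centred ahead of the fingers at (594,125) in the wrist view. Next I'll go behind and down.

```bash
python3 -m handwheel '-0.1 0 0 0 0.1; -0.19 0 0 0 0.1; -0.19 0 0 0 0.1; -0.19 0 0.2 0 0.1; -0.19 0 0.3 0 0.1; -0.19 0 0.4 0 0.1; -0.19 0 0.445 0 0.1; -0.19 0 0.445 0 0.1' >/dev/null; python3 st.py; python3 -m handwheel '0.05 0 0 0 0.1; 0.1 0 0 0 0.1; 0.15 0 0 0 0.1; 0.2 0 0 0 0.1; 0.25 0 0 0 0.1; 0.3 0 0 0 0.1; 0.35 0 0 0 0.1; 0.4 0 0 0 0.1' >/dev/null; python3 st.py
python3 - <<'E'
from plant import env
import cv2
a=env.capture("scene")["image"][110:260,240:440,::-1];b=env.capture("wrist")["image"][:,:,::-1]
cv2.imwrite("pics/j5.png",cv2.hconcat([cv2.resize(a,(400,320)),cv2.resize(b,(400,320))]))
E
```

```text
t 12.55 loc [  -1.5 -110.4] tipz 145.2 rot [-3.139e+00 -2.000e-03  1.616e+00] yawerr_share -0.0 F [-0.6 -1.2 -0.1] op 0.45
t 13.35 loc [ -0.5 -30.7] tipz 147.2 rot [3.141e+00 1.000e-03 1.616e+00] yawerr_share -0.0001 F [ 0.5 -2.4  3.3] op 0.44
```

View pics/j5.png

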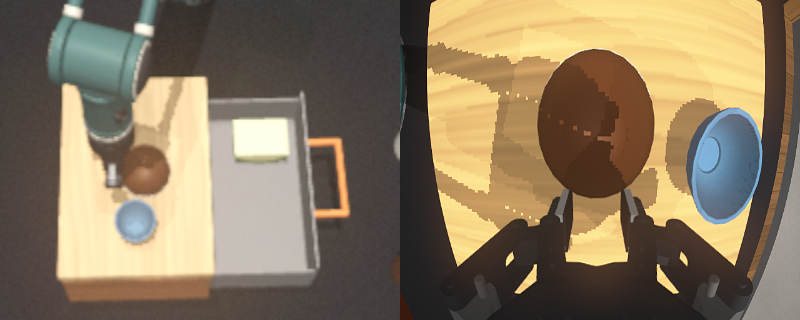

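The coconut is moving straight, centred on the fingers at (595,125), and the bowl hasn't moved. I'll keep pushing to just past the edge.

```bash
python3 -m handwheel '0.05 0 0 0 0.1; 0.1 0 0 0 0.1; 0.15 0 0 0 0.1; 0.2 0 0 0 0.1; 0.25 0 0 0 0.1; 0.3 0 0 0 0.1; 0.35 0 0 0 0.1; 0.4 0 0 0 0.1' >/dev/null; python3 st.py; python3 -m handwheel '0.06 0 0 0 0.1; 0.12 0 0 0 0.1; 0.18 0 0 0 0.1; 0.24 0 0 0 0.1; 0.3 0 0 0 0.1; 0.36 0 0 0 0.1; 0.44 0 0 0 0.1; 0.44 0 0 0 0.1' >/dev/null; python3 st.py;  python3 -m handwheel '0 0 -0.2 0 0.1; 0 0 -0.4 0 0.1; 0 0 -0.45 0 0.1; 0.2 0 -0.45 0 0.1; 0.4 0 -0.45 0 0.1; 0.6 0 -0.45 0 0.1; 0.8 0 -0.45 0 0.1; 1 0 -0.45 0 0.1' >/dev/null; python3 st.py
python3 - <<'E'
from plant import env
import cv2
a=env.capture("scene")["image"][110:260,240:440,::-1];b=env.capture("side")["image"][80:300,210:450,::-1]
cv2.imwrite("pics/j6.png",cv2.hconcat([cv2.resize(a,(400,320)),cv2.resize(b,(400,320))]))
E
```

```text
t 14.25 loc [-0.8 49.6] tipz 146.5 rot [-3.141 -0.     1.616] yawerr_share -0.0001 F [-0.2 -1.2 -0.8] op 0.45
t 15.05 loc [ -0.8 138.5] tipz 146.5 rot [-3.141e+00 -1.000e-03  1.617e+00] yawerr_share 0.0002 F [0.2 0.2 0.1] op 0.45
t 15.85 loc [ -0.8 337.9] tipz 235.9 rot [-3.141  0.     1.615] yawerr_share -0.0002 F [ 0.6 -0.3  0. ] op 0.45
```

View pics/j6.png

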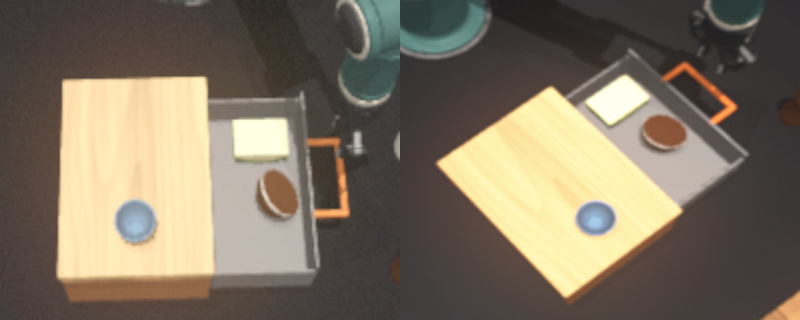

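Both scraps are in the tray: the rind at (262,140) and the coconut, tilted, at (278,193) in the left view. The bowl hasn't moved. Next I'll go down outside the bar, checking the coconut's height for clearance under the board.

```bash
python3 -m handwheel '0.15 0 0 0 0.1; 0.31 0 0 0 0.1; 0.31 0 0.2 0 0.1; 0.31 0 0.4 0 0.1; 0.31 0 0.6 0 0.1; 0.31 0 0.76 0 0.1; 0.31 0 0.76 0 0.1' >/dev/null; python3 st.py
python3 - <<'E'
from h import *
from plant import env
a=.0455;R=np.array([[np.cos(a),-np.sin(a)],[np.sin(a),np.cos(a)]])
for n in("scene","side"):
    c=env.capture(n);P=pts(c);L=(P[...,:2]-[537,-82])@R
    m=(L[...,1]>145)&(L[...,1]<298)&(P[...,2]>20)&(abs(L[...,0])<145)
    for lo,hi in((-150,-50),(-50,80)):
        k=m&(L[...,0]>lo)&(L[...,0]<hi);print(n,k.sum(),np.percentile(P[k][:,2],[50,95,99]).round(),np.percentile(L[k],[3,97],axis=0).round().tolist())
E
```

```text
t 16.65 loc [ -3.2 396.3] tipz 78.2 rot [-3.131  0.006  1.615] yawerr_share -0.0002 F [ 0.5 -0.1 -0.8] op 0.45
scene 1080 [271. 576. 588.] [[-142.0, 188.0], [-68.0, 296.0]]
scene 442 [55. 63. 66.] [[-27.0, 201.0], [54.0, 280.0]]
side 1661 [505. 575. 587.] [[-141.0, 186.0], [-70.0, 296.0]]
side 569 [55. 66. 69.] [[-28.0, 202.0], [50.0, 282.0]]
```

```bash
python3 -m handwheel '-0.05 0 0 0 0.1; -0.1 0 0 0 0.1; -0.15 0 0 0 0.1; -0.2 0 0 0 0.1; -0.25 0 0 0 0.1; -0.3 0 0 0 0.1; -0.35 0 0 0 0.1; -0.4 0 0 0 0.1' >/dev/null; python3 st.py; python3 -m handwheel '-0.05 0 0 0 0.1; -0.1 0 0 0 0.1; -0.15 0 0 0 0.1; -0.2 0 0 0 0.1; -0.25 0 0 0 0.1; -0.3 0 0 0 0.1; -0.35 0 0 0 0.1; -0.4 0 0 0 0.1' >/dev/null; python3 st.py;  python3 -m handwheel '-0.04 0 0 0 0.1; -0.08 0 0 0 0.1; -0.1 0 0 0 0.1; -0.12 0 0 0 0.1; -0.13 0 0 0 0.1; -0.13 0 0 0 0.1' >/dev/null; python3 st.py
```

```text
t 17.55 loc [ -0.5 317.8] tipz 84.7 rot [ 3.142 -0.     1.615] yawerr_share -0.0001 F [1.  3.1 0.9] op 0.45
t 18.35 loc [ -0.7 237.8] tipz 84.6 rot [-3.141  0.     1.616] yawerr_share -0.0001 F [0.2 4.2 2.7] op 0.45
t 18.95 loc [ -0.8 212.2] tipz 84.4 rot [-3.141e+00  1.000e-03  1.616e+00] yawerr_share -0.0001 F [ 0.6 -0.3  0.2] op 0.45
```

```bash
python3 -m handwheel '-0.02 0 0 0 0.1; -0.04 0 0 0 0.1; -0.05 0 0 0 0.1; -0.05 0 0 0 0.1' >/dev/null; python3 st.py; python3 -m handwheel '-0.01 0 0 0 0.1; -0.02 0 0 0 0.1; -0.02 0 0 0 0.1' >/dev/null; python3 st.py
```

```text
t 19.35 loc [ -0.8 202.6] tipz 84.4 rot [-3.141e+00 -1.000e-03  1.615e+00] yawerr_share -0.0002 F [-0.5  4.   0.7] op 0.45
t 19.65 loc [ -0.9 201.3] tipz 84.5 rot [-3.141 -0.007  1.614] yawerr_share -0.0004 F [-2.4 17.6 -2.7] op 0.45
```

```bash
python3 -m handwheel '-0.01 0 0 0 0.1; -0.01 0 0 0 0.1' >/dev/null; python3 st.py; python3 -m handwheel '0.15 0 0 0 0.1; 0.15 0 0 0 0.1; 0.15 0 -0.2 0 0.1; 0.15 0 -0.4 0 0.1; 0.15 0 -0.6 0 0.1; 0.15 0 -0.8 0 0.1; 0.4 0 -0.8 0 0.1; 0.6 0 -0.8 0 0.1' >/dev/null; python3 -m handwheel '0.2 0 0 0 0.1; 0.4 0 0 0 0.1; 0.5 0 0 0 0.1; 0.5 0 0 0 0.1; 0.5 0 0 0 0.1; 0.5 0 0 0 0.1' >/dev/null; python3 st.py
python3 - <<'E'
from m import *
from plant import env
a=.0455;R=np.array([[np.cos(a),-np.sin(a)],[np.sin(a),np.cos(a)]])
I=[]
for n in("scene","side"):
    c=env.capture(n);L=(pts(c,100)[...,:2]-[537,-82])@R;H=hsv(c);h,s,v=H[...,0],H[...,1],H[...,2]
    m=(h<17)&(s>140)&(v>110)&(L[...,1]>140)&(L[...,1]<430)&(abs(L[...,0])<90)
    print(n,"handle",np.percentile(L[m],[1,99],axis=0).round().tolist())
    P=pts(c);L=(P[...,:2]-[537,-82])@R;k=(abs(L[...,0])<170)&(abs(L[...,1])<120)&(P[...,2]>151)
    print(" bowl",np.percentile(L[k],[2,98],axis=0).round().tolist())
    I.append(cv2.resize(c["image"][80:320,150:510,::-1] if n=="scene" else c["image"][60:320,120:510,::-1],(400,267)))
cv2.imwrite("pics/j7.png",cv2.hconcat(I))
E
```

```text
t 19.85 loc [ -0.9 200.7] tipz 84.6 rot [-3.141 -0.01   1.613] yawerr_share -0.0005 F [-1.1 24.4 -3.4] op 0.45
t 21.25 loc [-2.000e-01  4.152e+02] tipz 244.5 rot [-3.141e+00  1.000e-03  1.615e+00] yawerr_share -0.0003 F [ 0.1 -1.3 -0.2] op 0.45
scene handle [[-74.0, 141.0], [69.0, 194.0]]
 bowl [[63.0, -31.0], [129.0, 32.0]]
side handle [[-76.0, 147.0], [72.0, 196.0]]
 bowl [[64.0, -30.0], [127.0, 33.0]]
```

View pics/j7.png

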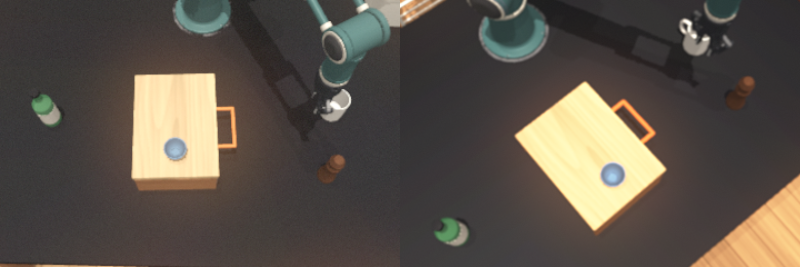

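The tray is shut against its stop, with the handle at (227,130) in the left view. The bowl is in the same place at (175,149), and the mug, mill and oil bottle are all still standing. I'm handing in.

```bash
python3 -c "
from plant import env
print(env.hand_in())"
```

```text
the job is handed in; nothing more can be done
None
```

I handed in the job after about 21 s: the coconut shell and melon rind are in the scrap tray, the tray is shut against its stop, and the bowl, mug, pepper mill and oil bottle were left alone.

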